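# Clip the batch marker onto the drying board

## Task

On the roe drying board, hold the green lever of the spring clip down with one fingertip and, with the clip open, use the other fingertip to push the yellow batch marker along its guide until it is fully home against the two dark stop posts; then let the clip close on it. Only press and push with the fingertips: do not pinch, lift or tip the marker, and leave the roe, the blue marker, the bowls and the scissors where they lie.

Things in the scene. Friction and masses are not known exactly. Their poses are not given: they have to be found in the camera images.
- board: Wooden drying board, 300 x 400 x 18 mm, fixed. Origin: centre of its underside; the marker is pushed along its +y; z up. A lane runs along y at board x = -60 mm between two aluminium rails 7 mm high (inner faces 18.3 mm either side of the lane's centre), 66 mm long up to board y = +16 mm; the spring clip closes its +y end.
- home (a point): Fixed point on the board's top face, at board (-60, -6, 18) mm, where the marker's origin lies when fully home. Axes as the board's. Two dark stop posts, 9 wide x 12 long x 26 mm high, stand 26.5 mm either side of the lane's centre; their faces that meet the marker's wall are 2 mm ahead (+y) of this point.
- pivot (a point): Fixed point on the axis of the clip, on the lane's centre line, 26 mm beyond home along board +y and 9 mm above the board's top. Axes as the board's. Its brackets are 14 mm high, 37 mm apart. The marker comes from its -y side; the press lever is on its +y side.
- plate: Yellow batch marker, loose, about 80 g. Sole 34 wide, 4 thick, from 16 mm behind to 22 mm ahead (+y) of the origin; upright wall across it, 4 thick, 30 high, centred on the origin, 62 wide from 9 mm up (its wings meet the posts). Origin: underside, below the wall. Stands in the lane, y along the board's y, 16 to 24 mm short of home, its front edge 4 to 12 mm before the closed jaw.
- clip (a joint): Angle of the see-saw clip. 0 = closed, jaw 1 mm above the board and 12 to 16 mm before the pivot, blocking the marker. 0.40 = lever pressed to its stop, jaw 6 mm up; above about 0.30 the 4 mm sole passes under it. Released, it springs back and rests at about 0.23 on the sole. Fully pressing it takes about 5 N at 15 mm from the pivot, 2 N at 40 mm.
- pad (a point): Middle of the top face of the clip's green press lever (moves with it), 31 mm from the pivot. The lever is green from 7 to 55 mm from the pivot, 34 wide, 3 thick. Released, it slopes up by 0.40 rad away from the pivot; pressed to its stop it is level, top 12 mm above the board: a fingertip can slide along it, and the other tip at that height meets the marker's wall.
- spare: Blue spare marker, same shape as the yellow one (62 mm wide, 38 mm long, 30 mm tall overall), loose on the board before the start of the lane. Leave alone. Origin: underside, beneath the wall.
- roe_a: Dried roe pair, orange, about 83 x 150 x 24 mm, loose on the board. Leave alone. Origin: centre of its underside, y along it.
- roe_b: Another such roe pair, paler. Leave alone. Same origin.
- roe_c: Single dark roe lobe, 42 x 130 x 24 mm, loose on the board beyond the clip. Leave alone. Origin: centre of its underside, y along it.
- bowl: Steel bowl, 150 mm across, 60 mm high, on the table. Leave alone. Origin: centre of its underside.
- cup: Small steel dish, 100 mm across, 45 mm high, on the table. Leave alone. Origin: centre of its underside.
- scissors: Red-handled scissors, about 170 x 84 x 11 mm, lying on the table. Leave alone. Origin: their rivet, at the underside; x towards the tips.

How it is judged:
On the way, in this order (a step that is already met when the one before it is completed fails the run):
1. the clip is held open while the marker is still short of home (value of joint clip above 0.3 rad and y of plate in the frame of home below -0.008 m), for 0.1 s.
2. the marker is fully home against the posts while the clip is still held open (value of joint clip above 0.28 rad and y of plate in the frame of home between -0.003 and 0.003 m and x of plate in the frame of home between -0.004 and 0.004 m and z of plate in the frame of home between -0.003 and 0.003 m), for 0.2 s.
At the end, for the whole second after the job is handed in: The yellow marker lies flat in its lane within 3 mm of fully home (4 mm sideways, 0.1 rad), at rest, and the released clip's jaw rests on its sole (clip between 0.17 and 0.275 rad) (y of plate in the frame of home between -0.003 and 0.003 m and x of plate in the frame of home between -0.004 and 0.004 m and z of plate in the frame of home between -0.003 and 0.003 m and value of joint clip between 0.17 and 0.275 rad and linear speed of plate below 0.01 m/s and angle between the y axis of plate and the y axis of board, either way round below 0.1 rad); the robot touches nothing.
It fails at once if the yellow marker is lifted (5 mm) or tipped (0.2 rad) (z of plate in the frame of home above 0.005 m or angle between plate's own z axis and vertical above 0.2 rad).
It fails at once if roe, the blue marker, a bowl or the scissors moved by more than 15 mm (distance of any of spare, roe_a, roe_b, roe_c, bowl, cup, scissors from where it was at the start of the episode above 0.015 m).
It also fails if it takes over 42 s, if anything falls off the work surface, if the arm or the gripper's body presses on something with over 40 N, if the wrist force passes 120 N, or if a joint passes its speed limit or range.

## Robot

A 6-joint arm with a two-finger parallel gripper is mounted at the origin on the work surface. World frame = base frame: x ahead of the robot, y to its left, z up, the work surface at z = 0. Lengths are in m, angles in rad, forces in N, time in s.
With the tool pointing down it reaches from about 0.35 to 0.85 m from the base axis. Payload 8.1 kg.
Tool frame: the origin (TCP) lies on the centre line of the jaws, within the pads' length; the fingertips stand 17 mm ahead of it and the grasp point (between the pads) lies 2 mm behind it; z points along the fingers, y is the line along which they close (so a half turn about z gives the same grasp; the last joint's range is limited). The gripper opens to 93 mm and grips with 3 to 60 N. Pads are 15 mm wide; open, the fingers measure 128 mm over their backs; the gripper's body (75 mm by 188 mm) begins 65 mm behind the grasp point.
Start: joints at [-1.201, 0.13, 1.488, -0, 1.523, -0.085], TCP at [0.264, -0.539, 0.236] pointing down, gripper open.
Joint ranges: [-2.96, 2.96], [-0.89, 2.26], [0.02, 2.5], [-1.34, 4.48], [0, 2.73], [-2.66, 2.66]. Speed limits (rad/s): [2.39, 2.39, 2.79, 3.14, 3.14, 3.14].

## Interface

Orientations are given as a rotation vector (axis times angle).
In Python, from plant import status, eyes, robot gives the robot as it stands. The module is installed in compiled form; this text tells all that it offers.
- The arm moves only by the tool servo_tool, never from a script. Its argument "plan" is text: rows parted by semicolons, each of 4 numbers parted by spaces: the shift along the tool's x, y, z in m, then the turn about the tool's z in degrees. A call has 1 to 12 rows; each row is the pose to reach, as a shift and turn from the pose commanded when the call began, along the tool's axes at that moment; what a row does not reach only later rows make up. A row lasts 1/12 s, in which the tool goes at most 41.7 mm and 7.16 degrees, less where a joint would pass 70% of its speed; a pose out of reach is approached as far as the arm can. A call with a gripper value outside its range is refused whole. "grip" is the closure, from -1 (fully open) to 1 (shut), set as the call begins (left out, the last holds). The fingers move at their own pace and stop on an object; "grip_force" is the grip in N (left out, the last holds). Time passes only in rows, so rows that repeat a pose let the fingers close. It gives the time, the measured TCP pose, the force, the opening and the grip force at its end, in the units of the state.
- status.read_state(): the state, without advancing time (a new reading comes with each control period).
- eyes.read_camera(name): name is "scene" or "top" or "wrist"; returns a dict with "image" (400x640x3 uint8, blue, green, red), "fovy" (degrees; the focal length in pixels is half the picture's height over the tangent of half this angle, whatever the lens; pixels are square), "cx", "cy" (the principal point, pixels), "world_from_camera" (4x4, takes a point from camera to world coordinates); the wrist camera has in their place "hand_eye" (4x4, takes a point from camera to tool coordinates, whose origin is the TCP and whose axes are the flange's). Camera axes: x right, y down, z forward; pixel columns grow to the right and rows downward; lengths in m; the calibration is good to about 2 mm. A picture is of the moment at which its call begins: read the wrist's pose just before it. There is no depth.
- robot.close_job(): hands the job in; it is judged then, once.
The state is a dict: "t": time; "q": joint angles; "dq": joint speeds; "joint_torque": joint torques, N m; "tool_pos": TCP position; "orientation": TCP orientation; "force": force on the tool from outside, world axes, zero at the start; "wrist_torque": the same for the moment, N m; "opening": finger opening in m; "gripper_force": force on a finger pad.
Only numpy, scipy, OpenCV 4.12 (cv2) and the standard library are available. Lean on these libraries where they do the work, as an engineer would, in place of code of your own. Each camera call takes 0.05 s, during which the arm holds its last target. There are 200 camera calls.

## Working session

There is one attempt and no reset: what is moved stays moved. The work goes in short steps, Python scripts to look and compute and a tool call to move; the robot and the scene stay as the last step left them, time stands still between calls to the robot, and variables do not carry over. Pictures are saved under pics/ and viewed, at most 10 in all, crops included, and the job is handed in when it is done.

Besides the shell and the picture viewer there is one more tool, called after ">>>" as name(argument=value, ...) on one line, values as JSON. servo_tool: Moves the arm, as the interface text tells. Its arguments: {"type":"object","properties":{"plan":{"type":"string"},"grip":{"type":"number"},"grip_force":{"type":"number"}},"required":["plan"]}

```bash
mkdir -p pics; python3 - <<'E'
from plant import status, eyes
import cv2
s=status.read_state();print(s)
for n in("scene","top"):
    c=eyes.read_camera(n);cv2.imwrite(f"pics/{n}0.png",c["image"]);print(n,c["fovy"],c["cx"],c["cy"],c["world_from_camera"])
print({k:v for k,v in eyes.read_camera("wrist").items() if k!="image"})
E
```

```text
{'t': 0.0, 'q': array([-1.20140843e+00,  1.31138284e-01,  1.48927274e+00,  3.23810887e-06,
        1.52300686e+00, -8.53837096e-02]), 'dq': array([ 9.17374032e-05, -1.98915901e-03, -9.44531857e-04, -9.82757667e-04,
        2.10852987e-03,  4.08128906e-04]), 'joint_torque': array([ 7.06952087e-04, -5.59831953e+01, -4.91772723e+01,  7.69860414e-02,
        3.54325015e-02, -1.78552218e-04]), 'tool_pos': array([ 0.26338895, -0.53849791,  0.23460468]), 'orientation': array([-3.05896429e+00, -7.07805931e-01,  4.00503101e-04]), 'force': array([ 0.59006366, -0.6435271 ,  0.87309672]), 'wrist_torque': array([ 0.0233798 , -0.0312635 ,  0.00884037]), 'gripper_force': 0.0, 'opening': 0.09286248759132451}
scene 53.73680836564067 321.6261284889613 199.5392137484642 [[-0.89105491  0.30009031 -0.34053922  0.9712494 ]
 [ 0.45362527  0.61465135 -0.6453122   0.82914795]
 [ 0.01566095 -0.7294858  -0.68381665  0.92563207]
 [ 0.          0.          0.          1.        ]]
top 55.26165639419594 319.93637903576143 199.31065950043546 [[-3.37291186e-03 -9.90185510e-01  1.39718571e-01  3.93406595e-01]
 [-9.99993946e-01  3.45933960e-03  3.75730361e-04  6.25193622e-03]
 [-8.55376745e-04 -1.39716458e-01 -9.90191183e-01  1.16364026e+00]
 [ 0.00000000e+00  0.00000000e+00  0.00000000e+00  1.00000000e+00]]
{'fovy': 63.11158437084308, 'cx': 317.0703382877696, 'cy': 193.64350240566773, 'hand_eye': array([[-4.98736312e-04, -9.64271869e-01, -2.64914165e-01,
         7.27240604e-02],
       [ 9.99999807e-01, -5.78916221e-04,  2.24587502e-04,
         6.02902830e-04],
       [-3.69926518e-04, -2.64914002e-01,  9.64271971e-01,
        -1.48859754e-01],
       [ 0.00000000e+00,  0.00000000e+00,  0.00000000e+00,
         1.00000000e+00]])}
```

View pics/top0.png

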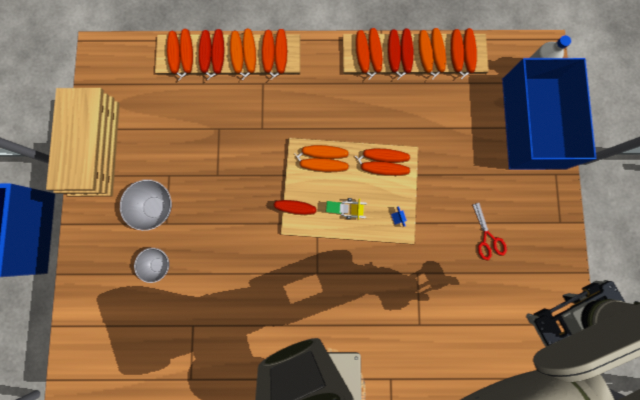

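View pics/scene0.png

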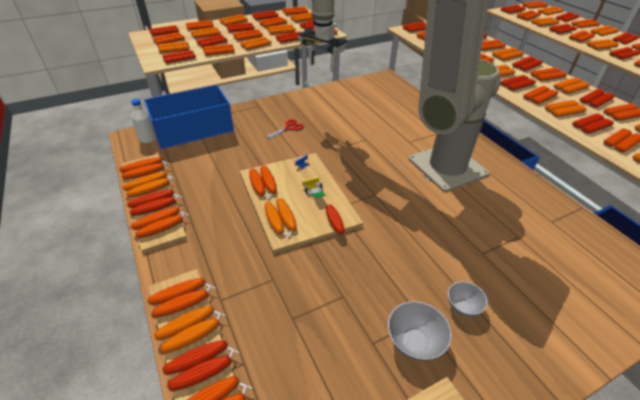

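The top view shows the board with corners at about (288,138), (418,147), (414,243) and (282,235). The green lever is near (333,208), the yellow marker near (358,209), the blue marker near (399,216) and the dark roe near (295,207). Board +y points to image left, roughly world +y. The scene view confirms the layout.

```bash
cat > h.py <<'E'
import numpy as np, cv2
from scipy.spatial.transform import Rotation as R
def ray(c,uv,T):
    f=200/np.tan(np.radians(c["fovy"]/2))
    d=np.array([(uv[0]-c["cx"])/f,(uv[1]-c["cy"])/f,1.]);return T[:3,3],T[:3,:3]@d
def onz(c,uv,z,T):
    o,d=ray(c,uv,T);return o+d*(z-o[2])/d[2]
def tri(rays):
    A=0;b=0
    for o,d in rays:
        d=d/np.linalg.norm(d);P=np.eye(3)-np.outer(d,d);A=A+P;b=b+P@o
    return np.linalg.solve(A,b)
def tool(s):
    T=np.eye(4);T[:3,:3]=R.from_rotvec(s["orientation"]).as_matrix();T[:3,3]=s["tool_pos"];return T
def wc(s,c): return tool(s)@c["hand_eye"]
def toolshift(s,p): return tool(s)[:3,:3].T@(np.asarray(p)-s["tool_pos"])
E
python3 - <<'E'
from h import *
from plant import status,eyes
c=eyes.read_camera("top");T=c["world_from_camera"]
P=[onz(c,p,.018,T)[:2] for p in[(288,138),(418,147),(414,243),(282,235)]]
print(np.round(P,3),[np.linalg.norm(P[i]-P[i-1]).round(3) for i in range(4)])
d=(P[0]-P[1]+P[3]-P[2]);print("board y yaw",np.degrees(np.arctan2(d[1],d[0])))
for p in[(333,208),(358,209),(399,216)]:print(onz(c,p,.03,T).round(3))
s=status.read_state();print(tool(s).round(3)); g=onz(c,(350,208),.03,T);print(toolshift(s,[g[0]-.02,g[1],.22]))
E
```

```text
[[ 0.747  0.105]
 [ 0.717 -0.297]
 [ 0.423 -0.273]
 [ 0.448  0.12 ]] [np.float64(0.3), np.float64(0.403), np.float64(0.295), np.float64(0.394)]
board y yaw 86.02372500145137
[ 0.527 -0.032  0.03 ]
[ 0.524 -0.107  0.03 ]
[ 0.502 -0.229  0.03 ]
[[ 0.898  0.439 -0.     0.263]
 [ 0.439 -0.898  0.001 -0.539]
 [ 0.    -0.001 -1.     0.235]
 [ 0.     0.     0.     1.   ]]
[ 0.41878816 -0.30242344  0.01537295]
```

>>> servo_tool(plan="0.03 -0.022 0 2; 0.06 -0.043 0 5; 0.09 -0.065 0 8; 0.12 -0.087 0 11; 0.15 -0.108 0 14; 0.18 -0.13 0 17; 0.21 -0.152 0 20; 0.24 -0.173 0 23; 0.27 -0.195 0 26; 0.3 -0.217 0 28; 0.33 -0.238 0 30; 0.36 -0.26 0 30")

```text
t: 1.2
tool_pos: [0.4732, -0.1456, 0.2357]
orientation: [3.139, -0.112, 0.0]
force: [-0.4, -0.4, 0.3]
opening: 0.0931
gripper_force: 0.0
```

```bash
python3 - <<'E'
from h import *
from plant import status,eyes
s=status.read_state();print(s["t"]);print(tool(s).round(4)); print(toolshift(s,[.49,-.08,.2]))
E
```

```text
1.2
[[ 9.975e-01 -7.110e-02  2.000e-04  4.732e-01]
 [-7.110e-02 -9.975e-01 -2.000e-04 -1.456e-01]
 [ 3.000e-04  2.000e-04 -1.000e+00  2.357e-01]
 [ 0.000e+00  0.000e+00  0.000e+00  1.000e+00]]
[ 0.01204049 -0.06659973  0.03566516]
```

>>> servo_tool(plan="0.006 -0.03 0.01 0; 0.012 -0.03 0.03 0; 0.012 -0.03 0.03 0; 0.012 -0.03 0.03 0; 0.012 -0.03 0.03 0")

```text
t: 1.62
tool_pos: [0.4865, -0.1188, 0.2061]
orientation: [3.139, -0.109, -0.001]
force: [-0.0, -0.6, 0.5]
opening: 0.0931
gripper_force: 0.0
```

```bash
python3 - <<'E'
from h import *
from plant import status,eyes
import pickle
s=status.read_state();c=eyes.read_camera("wrist");pickle.dump((s,c),open("v1.pkl","wb"));print(s["dq"].round(3))
cv2.imwrite("pics/w1.png",c["image"])
E
```

```text
[-0.013 -0.011 -0.015  0.002 -0.003  0.004]
```

View pics/w1.png

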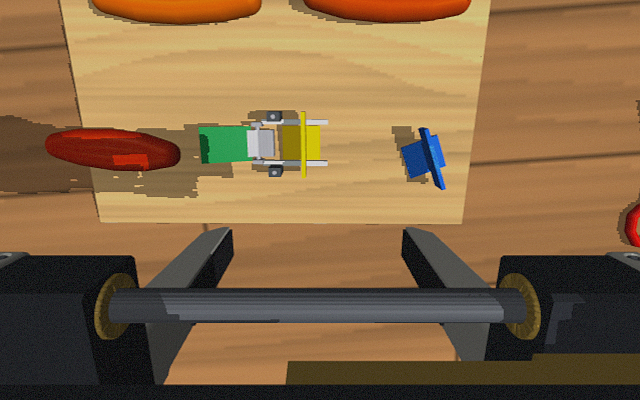

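>>> servo_tool(plan="0 -0.03 0 0; 0 -0.06 0 0; 0 -0.06 0 0; 0 -0.06 0 0; 0 -0.06 0 0")

```text
t: 2.08
tool_pos: [0.4912, -0.0594, 0.2065]
orientation: [3.139, -0.109, 0.002]
force: [-0.4, -0.1, -0.3]
opening: 0.093
gripper_force: 0.0
```

```bash
python3 - <<'E'
from h import *
from plant import status,eyes
import pickle
s=status.read_state();c=eyes.read_camera("wrist");pickle.dump((s,c),open("v2.pkl","wb"));print(s["dq"].round(3))
cv2.imwrite("pics/w2.png",c["image"])
E
```

```text
[-0.013  0.006  0.001 -0.001 -0.003  0.001]
```

View pics/w2.png

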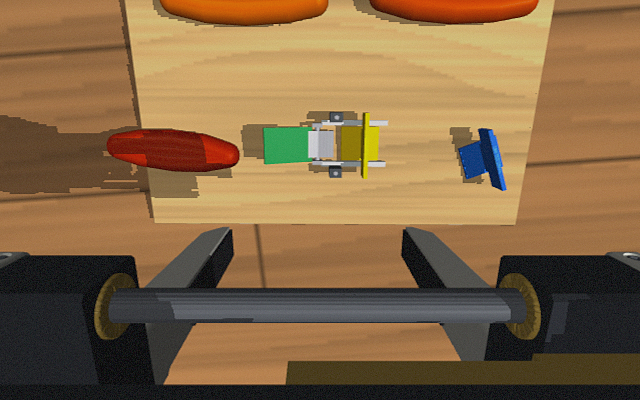

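Wrist views: posts' tops at about (274,116), (275,172) in w1 and (336,117), (335,173) in w2. The yellow wall's top runs (304,112)–(304,176) in w1 and (366,113)–(365,177) in w2, with the lever at left in both. I'll zoom both views for precise pixels.

```bash
python3 - <<'E'
from h import *
import pickle
o=[]
for n,u in(("v1",190),("v2",252)):
    s,c=pickle.load(open(n+".pkl","rb"));o.append(cv2.resize(c["image"][100:190,u:u+150],None,fx=5.333,fy=5.333*.62 if 0 else 3.3,interpolation=cv2.INTER_CUBIC))
cv2.imwrite("pics/z.png",np.vstack(o));print(o[0].shape)
E
```

```text
(297, 800, 3)
```

View pics/z.png

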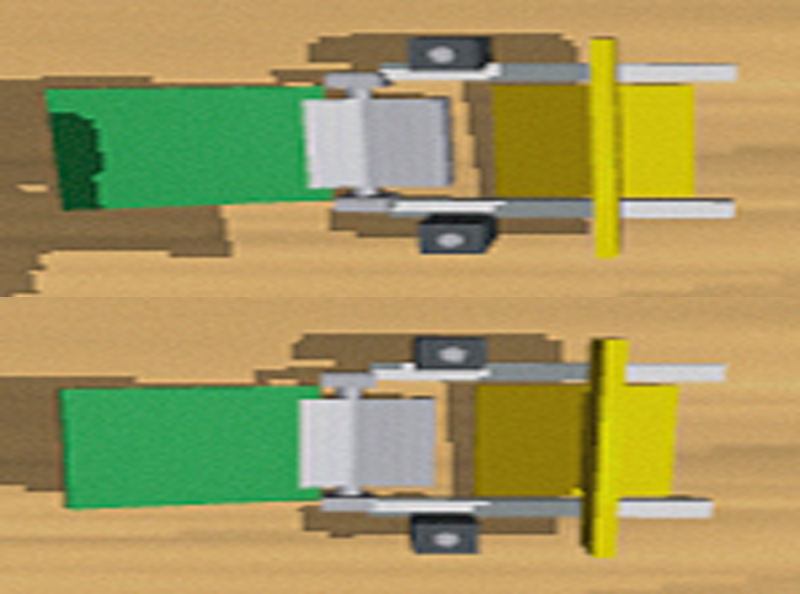

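```bash
python3 - <<'E'
from h import *
import pickle
V=[pickle.load(open(n+".pkl","rb")) for n in("v1","v2")]
def px(i,X,Y): return ((190,252)[i]+(X+.5)/5.333-.5, 100+(Y+.5)/3.3-.5)
F={"postF":((442,54),(453,57),.044),"postN":((450,239),(447,243),.044),
"wallF":((602,40),(615,43),.048),"wallN":((607,256),(605,258),.048),
"railFend":((737,72),(725,76),.025),"railNend":((735,209),(712,211),.025),
"levF":((46,90),(62,93),.0),"levN":((64,209),(68,210),.0)}
Q={}
for k,(a,b,z) in F.items():
    r=[ray(V[i][1],px(i,*p),wc(*V[i])) for i,p in enumerate((a,b))]
    Q[k]=tri(r);print(k,Q[k].round(4),[onz(V[i][1],px(i,*p),z,wc(*V[i]))[:2].round(4) for i,p in enumerate((a,b))] if z else "")
print(np.linalg.norm(Q["postF"]-Q["postN"]),np.linalg.norm(Q["wallF"]-Q["wallN"]))
for i in(0,1):
    q={k:onz(V[i][1],px(i,*F[k][i]),F[k][2],wc(*V[i])) for k in F if F[k][2]}
    x=q["postF"]-q["postN"];x[2]=0;print("span",np.linalg.norm(x),"board x yaw",np.degrees(np.arctan2(x[1],x[0])))
    w=q["wallF"]-q["wallN"];print("wall span",np.linalg.norm(w),np.degrees(np.arctan2(w[1],w[0])))
    a=np.radians(-4);ex=np.array([np.cos(a),np.sin(a)]);ey=np.array([-np.sin(a),np.cos(a)])
    pc=(q["postF"]+q["postN"])[:2]/2;home=pc-ey*.008;wcn=(q["wallF"]+q["wallN"])[:2]/2;rl=(q["railFend"]+q["railNend"])[:2]/2
    print("home",home,"marker in home",ex@(wcn-home),ey@(wcn-home),"railend(-44)",ey@(rl-home),ex@(rl-home))
    s=V[i][0];R_=tool(s)[:3,:3];print("tool y yaw",np.degrees(np.arctan2(R_[1,1],R_[0,1])))
E
```

```text
postF [ 0.5517 -0.0828  0.044 ] [array([ 0.5517, -0.0828]), array([ 0.5516, -0.0828])]
postN [ 0.4988 -0.0788  0.0452] [array([ 0.4988, -0.0787]), array([ 0.4982, -0.0789])]
wallF [ 0.5536 -0.111   0.0452] [array([ 0.5536, -0.1111]), array([ 0.5536, -0.1106])]
wallN [ 0.4925 -0.107   0.0477] [array([ 0.4926, -0.107 ]), array([ 0.4926, -0.107 ])]
railFend [ 0.5419 -0.1344  0.0239] [array([ 0.5422, -0.1344]), array([ 0.5418, -0.1342])]
railNend [ 0.5004 -0.1315  0.0232] [array([ 0.5007, -0.1315]), array([ 0.5008, -0.1311])]
levF [ 0.5469 -0.0146  0.0503] 
levN [ 0.5135 -0.0116  0.0485] 
0.053051411923782224 0.061211318544617956
span 0.053062735136994194 board x yaw -4.512477822877368
wall span 0.061217577677816576 -3.8432679429922327
home [ 0.52470366 -0.08873517] marker in home -0.00017171913834523617 -0.02041565898332359 railend(-44) -0.04430168056796297 -0.00017155930503855526
tool y yaw -93.98053244301387
span 0.05351658441009801 board x yaw -4.268209409751689
wall span 0.06110315039679188 -3.3847648154359224
home [ 0.52436115 -0.08882488] marker in home 0.00013709358653825197 -0.020002719170611714 railend(-44) -0.04392791609076902 -1.9918023183501605e-05
tool y yaw -93.96764352579359
```

The measurements check out: post span 53 mm, wall 61–62 mm, heights 44 and 47 mm, marker 20 mm short of home. I'll set the opening to about 66 mm and move above.

```bash
cat >> h.py <<'E'
a=np.radians(-4.1);EY=np.array([-np.sin(a),np.cos(a)]);EX=np.array([np.cos(a),np.sin(a)]);HOME=np.array([.5245,-.0888])
def rel(s):
    d=s["tool_pos"][:2]-HOME;g=s["opening"]/2
    R_=tool(s)[:3,:3]
    print("t",s["t"],"tcp home-x,y",(EX@d*1e3).round(2),(EY@d*1e3).round(2),"pusher",(EY@d*1e3-g*1e3).round(2),"presser",(EY@d*1e3+g*1e3).round(2),"tip over board",((s["tool_pos"][2]-.035)*1e3).round(2),"open",s["opening"],"yaw",np.degrees(np.arctan2(R_[1,1],R_[0,1])).round(2),"tilt",R_[:2,2].round(4),"F",s["force"].round(1))
E
python3 - <<'E'
from h import *
from plant import status
s=status.read_state();rel(s);print(toolshift(s,[*(HOME+EY*.005),.105]))
E
```

```text
t 2.1333 tcp home-x,y -35.41 26.75 pusher -19.89 presser 73.4 tip over board 171.33 open 0.09329448989861139 yaw -94.01 tilt [ 0.0009 -0.0007] F [-0.  -0.5  0.2]
[0.03526968 0.0217476  0.10137697]
```

>>> servo_tool(plan="0.012 0.007 0.03 0; 0.024 0.015 0.06 0; 0.0353 0.0217 0.085 0; 0.0353 0.0217 0.1 0; 0.0353 0.0217 0.1 0; 0.0353 0.0217 0.1 0; 0.0353 0.0217 0.1 0; 0.0353 0.0217 0.1 0; 0.0353 0.0217 0.1 0", grip=-0.42)

```text
t: 2.88
tool_pos: [0.5257, -0.0827, 0.1075]
orientation: [3.139, -0.108, 0.005]
force: [-0.2, -0.4, 0.3]
opening: 0.0657
gripper_force: 0.0
```

```bash
python3 - <<'E'
from h import *
from plant import status,eyes
s=status.read_state();rel(s);print(toolshift(s,[*(HOME+EY*.005),.047]))
c=eyes.read_camera("wrist");cv2.imwrite("pics/w3.png",c["image"])
E
```

```text
t 2.8833 tcp home-x,y 0.74 6.12 pusher -26.72 presser 38.97 tip over board 72.49 open 0.06569538200075693 yaw -93.95 tilt [ 0.0029 -0.0008] F [-0.2 -0.4  0.3]
[-0.00091904  0.0010874   0.06049033]
```

View pics/w3.png

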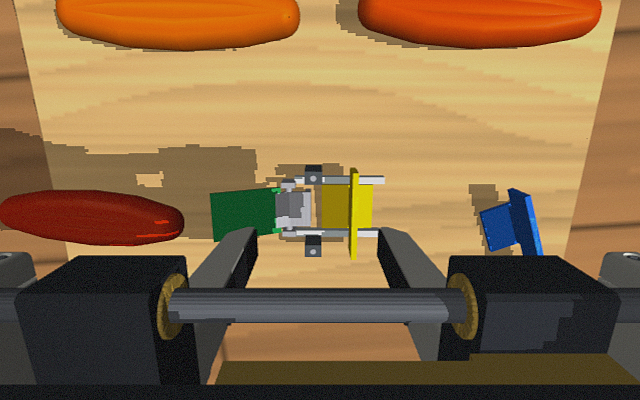

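The wrist view shows the fingertips at about (245,232) and (392,232), straddling the clip and the wall (at 353). I'll descend with the pusher 5 mm behind the wall.

>>> servo_tool(plan="-0.001 0.002 0.015 0; -0.001 0.002 0.03 0; -0.001 0.002 0.04 0; -0.001 0.002 0.045 0; -0.001 0.002 0.05 0; -0.001 0.002 0.054 0; -0.001 0.002 0.057 0; -0.001 0.002 0.059 0; -0.001 0.002 0.06 0; -0.001 0.002 0.06 0; -0.001 0.002 0.06 0")

```text
t: 3.85
tool_pos: [0.5243, -0.0839, 0.0471]
orientation: [-3.139, 0.108, -0.002]
force: [-4.1, 3.8, 10.6]
opening: 0.0659
gripper_force: 5.3
```

```bash
python3 - <<'E'
from h import *
from plant import status,eyes
s=status.read_state();rel(s)
c=eyes.read_camera("wrist");cv2.imwrite("pics/w4.png",c["image"])
E
```

```text
t 3.85 tcp home-x,y -0.54 4.89 pusher -28.06 presser 37.84 tip over board 12.12 open 0.06590790228970081 yaw -93.93 tilt [0.0013 0.0006] F [-4.1  3.8 10.6]
```

View pics/w4.png

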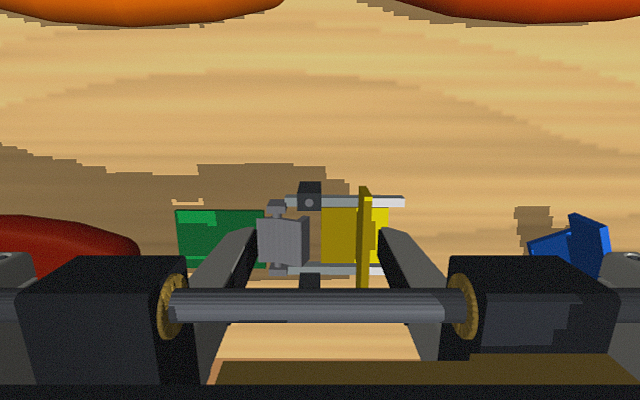

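Pressed to the stop: 10.6 N, tip 12.1 mm above the board, jaw visibly raised. Pushing along board +y (tool -y).

>>> servo_tool(plan="0 -0.002 0 0; 0 -0.004 0 0; 0 -0.006 0 0; 0 -0.008 0 0; 0 -0.01 0 0; 0 -0.012 0 0; 0 -0.014 0 0; 0 -0.016 0 0; 0 -0.018 0 0; 0 -0.02 0 0; 0 -0.022 0 0; 0 -0.023 0 0")

```text
t: 4.9
tool_pos: [0.5265, -0.0624, 0.0472]
orientation: [3.138, -0.108, 0.005]
force: [-1.0, -4.2, 5.5]
opening: 0.0659
gripper_force: 2.9
```

```bash
python3 - <<'E'
from h import *
from plant import status,eyes
s=status.read_state();rel(s)
E
```

```text
t 4.9 tcp home-x,y 0.15 26.46 pusher -6.5 presser 59.42 tip over board 12.17 open 0.06592137147448397 yaw -93.94 tilt [ 0.0029 -0.0021] F [-1.  -4.2  5.5]
```

>>> servo_tool(plan="0 -0.001 0 0; 0 -0.002 0 0; 0 -0.003 0 0; 0 -0.004 0 0; 0 -0.0045 0 0; 0 -0.005 0 0; 0 -0.005 0 0; 0 -0.005 0 0; 0 -0.005 0 0")

```text
t: 5.65
tool_pos: [0.5269, -0.0575, 0.0472]
orientation: [3.138, -0.108, 0.005]
force: [-0.8, -3.5, 5.6]
opening: 0.0662
gripper_force: 2.9
```

```bash
python3 - <<'E'
from h import *
from plant import status,eyes
s=status.read_state();rel(s)
c=eyes.read_camera("wrist");cv2.imwrite("pics/w5.png",c["image"])
E
```

```text
t 5.65 tcp home-x,y 0.13 31.36 pusher -1.72 presser 64.45 tip over board 12.16 open 0.06617191531854383 yaw -93.95 tilt [ 0.0029 -0.0019] F [-0.8 -3.5  5.6]
```

View pics/w5.png

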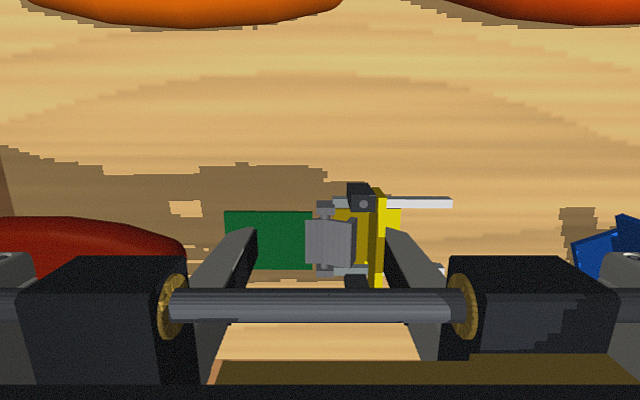

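The wall (378) is now against or nearly against the post (363–370), and the jaw is over the sole. The push force hasn't risen, so I'll nudge further to be sure of contact.

>>> servo_tool(plan="0 -0.0005 0 0; 0 -0.001 0 0; 0 -0.0015 0 0; 0 -0.002 0 0; 0 -0.002 0 0; 0 -0.002 0 0")

```text
t: 6.2
tool_pos: [0.527, -0.0568, 0.0472]
orientation: [3.136, -0.108, 0.005]
force: [-1.3, -10.1, 5.2]
opening: 0.0661
gripper_force: 5.9
```

```bash
python3 - <<'E'
from h import *
from plant import status,eyes
s=status.read_state();rel(s)
E
```

```text
t 6.2 tcp home-x,y 0.18 32.13 pusher -0.9 presser 65.17 tip over board 12.22 open 0.06606297586781586 yaw -93.96 tilt [ 0.0029 -0.0039] F [ -1.3 -10.1   5.2]
```

Stopped firmly: y force rose from 3.5 to 10 N and the tip moved only 0.8 of the 2 mm commanded. I'll back off the wall while still pressing, then rise.

>>> servo_tool(plan="0 0 0 0; 0 0.002 0 0; 0 0.004 0 0; 0 0.006 0 0; 0 0.0075 0 0; 0 0.0075 0 0; 0 0.0075 -0.002 0; 0 0.0075 -0.005 0; 0 0.0075 -0.009 0; 0 0.0075 -0.014 0; 0 0.0075 -0.02 0; 0 0.0075 -0.03 0")

```text
t: 7.2
tool_pos: [0.5241, -0.0617, 0.0753]
orientation: [-3.139, 0.108, 0.003]
force: [-0.2, -0.6, 0.4]
opening: 0.0664
gripper_force: 0.0
```

>>> servo_tool(plan="0 0 -0.03 0; 0 0 -0.06 0; 0 0 -0.09 0; -0.03 0 -0.12 0; -0.03 0 -0.13 0; -0.03 0 -0.13 0; -0.03 0 -0.13 0; -0.03 0 -0.13 0")

```text
t: 7.87
tool_pos: [0.4948, -0.0597, 0.2042]
orientation: [-3.139, 0.108, 0.003]
force: [0.0, -0.2, -0.1]
opening: 0.0658
gripper_force: 0.0
```

```bash
python3 - <<'E'
from h import *
from plant import status,eyes
import pickle
s=status.read_state();rel(s)
c=eyes.read_camera("wrist");pickle.dump((s,c),open("v6.pkl","wb"));u=cv2.projectPoints
f=200/np.tan(np.radians(c["fovy"]/2));T=np.linalg.inv(wc(s,c))
p=T[:3,:3]@np.array([*HOME,.048])+T[:3,3];x,y=int(c["cx"]+f*p[0]/p[2]),int(c["cy"]+f*p[1]/p[2]);print(x,y)
y0,x0=max(y-60,0),x-90
cv2.imwrite("pics/w6.png",cv2.resize(c["image"][y0:y0+120,x0:x0+160],None,fx=5,fy=5,interpolation=cv2.INTER_CUBIC));print(x0,y0)
E
```

```text
t 7.8667 tcp home-x,y -31.67 26.88 pusher -6.01 presser 59.77 tip over board 169.24 open 0.06578647677029356 yaw -93.94 tilt [-0.0016  0.0004] F [ 0.  -0.2 -0.1]
344 149
254 89
```

View pics/w6.png

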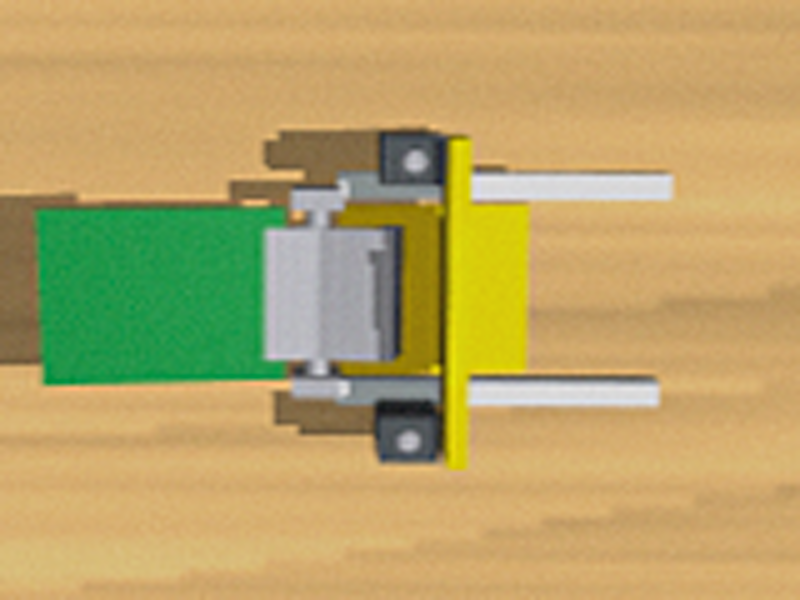

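The wall (x≈458) sits flush against both posts, at (415,160) and (408,440), square in the lane. The jaw rests on the sole and the tool is clear, so I'm handing in.

```bash
python3 -c "
from plant import robot
print(robot.close_job())"
```

```text
the job is handed in; nothing more can be done
None
```

The yellow marker was pushed home against both stop posts with the clip held open, and the clip then closed on its sole. I handed the job in at about 8 s of the 42 s allowed; it returned no verdict, so success rests on the last wrist picture and force readings.

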